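# Rebuild the banding wheel's bearing stack and close the grease pot

### The job

The banding wheel has been cleaned and greased: put its bearing back together on the spindle of the wheel's foot. Thread the lower race, then the ball cage, then the upper race down the spindle, each fully home on the one below, then all the thin spacing collars that lie on the table (one to three of them) on top. Screw the grease pot's loose lid fully shut so that no clay dust gets in, leave the pot standing on the table, and leave the class's tub and wooden rib where they are.

Things in the scene. Friction and masses are not known exactly. Their poses are not given: they have to be found in the camera images.
- spindle_seat (a point): Centre of the flat steel shoulder (56 mm across, 40 mm above the table) of the banding wheel's foot, on which the bearing stack sits. The foot is a heavy, fixed, round dark iron casting, 154 mm across and 13 mm high at its edge; a bell-shaped hub of it rises to the shoulder, no wider than 60 mm from 26 mm above the table upwards. From this point the vertical steel spindle, 20 mm in diameter, rises 56 mm; its top 12 mm taper to an 8 mm wide tip. Position varies; z is up.
- lower_race_c (a point): Centre (half-way up) of the lower race: flat steel ring, 68 mm outside diameter, 10 mm thick, 23 mm bore, with two fine dark circles on its upper face; the widest ring; 0.20 kg. Lies flat on the table at the start; z axis along the bore. First on the spindle; home when its underside rests on the shoulder.
- ball_cage_c (a point): Centre (half-way up) of the ball cage: brass ring, 62 mm outside diameter, 12 mm thick (ball tops stand 1.5 mm proud of the upper face for looks only), 23 mm bore, twelve steel balls showing on top; 0.12 kg. Lies flat on the table at the start; z axis along the bore. Second on the spindle, on the lower race.
- upper_race_c (a point): Centre (half-way up) of the upper race: flat steel ring, 56 mm outside diameter, 10 mm thick, 23 mm bore, one fine dark circle on its upper face; 0.13 kg. Lies flat on the table at the start; z axis along the bore. Third on the spindle, on the ball cage.
- collar_0_c (a point): Centre (half-way up) of a spacing collar: plain black plastic ring, 46 mm outside diameter, 6 mm thick, 23 mm bore; 0.03 kg; one to three alike are present, the rest absent (None). Lies flat on the table at the start; z axis along the bore. Goes on the spindle after the upper race; the collars may go in any order.
- collar_1_c (a point): Centre (half-way up) of a spacing collar: plain black plastic ring, 46 mm outside diameter, 6 mm thick, 23 mm bore; 0.03 kg; one to three alike are present, the rest absent (None). Lies flat on the table at the start; z axis along the bore. Goes on the spindle after the upper race; the collars may go in any order.
- collar_2_c (a point): Centre (half-way up) of a spacing collar: plain black plastic ring, 46 mm outside diameter, 6 mm thick, 23 mm bore; 0.03 kg; one to three alike are present, the rest absent (None). Lies flat on the table at the start; z axis along the bore. Goes on the spindle after the upper race; the collars may go in any order.
- lid_c (a point): Centre (half-way up) of the grease pot's lid: dark grey ribbed round lid, 64 mm outside diameter, 22 mm high, on top of a pale pot 60 mm in diameter; pot and lid stand 81 mm high when shut. The pot is loose on the table and full (0.8 kg). The lid stays on its thread: it rises 1.5 mm per rad as it is unscrewed, and this point is 70 mm above the table when shut.
- pot_lid (a joint): Turn of the lid on the pot, rad: 0 = screwed fully shut (a hard stop), growing to 3.6 as it is unscrewed. It shuts clockwise seen from above, opens anticlockwise. It turns stiffly (0.03 N m) and stays where it is left.
- grease_pot: The grease pot: pale round pot, 60 mm diameter; origin at the centre of its underside, z up.
- pale_tub: Bystander: pale round lidded tub, 100 mm across and 80 mm high; origin at the centre of its underside. Not to be moved.
- kidney_rib: Bystander: flat kidney-shaped wooden rib, 62 x 100 x 8 mm, lying on the table just beyond the wheel foot; origin at the centre of its underside. Not to be moved.
Things that resemble listed ones, but are neither listed nor needed, are in the scene too. What is shaped like the part that bears collar_0_c but blue or turquoise is not meant.

How it is judged:
By the outcome, as a careful person would: the job done as asked, in the order asked, and still so for the second after the job is handed in, with the robot touching nothing.
Of collar_0, collar_1, collar_2 only 1 to 3 are there at a start; the rules pass over those that are not, and their reading is None.
At some moment in a run one of lower_race, ball_cage, upper_race, collar_0, collar_1, collar_2, grease_pot may be knocked a few centimetres aside while the robot is not near it.
It also fails if it takes over 210 s, if anything falls off the work surface, if the arm or the gripper's body presses on something with over 40 N, if the wrist force passes 120 N, or if a joint passes its speed limit or range.

### The arm

A 6-joint arm with a two-finger parallel gripper is mounted at the origin on a cart in front of the work surface, level with it; the furniture and walls round the work are solid. World frame = base frame: x ahead of the robot, y to its left, z up, the work surface at z = 0. Lengths are in mm, angles in degrees, forces in N, time in s.
With the tool pointing down it reaches from about 350 to 725 mm from the base axis. Payload 6 kg.
Tool frame: the origin (TCP) lies on the front face of the gripper's body, between the roots of the fingers; the fingertips stand 73 mm ahead of it and the grasp point (between the pads) lies 54 mm ahead of it (robot.nose_length is the distance from the TCP to the fingertips, in mm); y points along the fingers, z is the direction in which the jaws open and shut, and the axes are right-handed (so a half turn about y gives the same grasp; the last joint's range is limited). The gripper opens to 85 mm and grips with 20 to 120 N. Pads are 22 mm wide; open, the fingers measure 114 mm over their backs; the gripper's body (76 mm by 85 mm) begins 54 mm behind the grasp point. The pads swing forward as they close: fully open they stand 13 mm farther back than shut.
Start: joints at [-46.713, 2.303, 4.859, 0, -92.561, -19.12], TCP at [245.653, -547.391, 303.861] pointing down, gripper open.
Joint ranges: [-146.85, 146.85], [-73.84, 115.35], [-62.03, 85.46], [-188.31, 113.3], [-161.28, -10.13], [-171.36, 171.36]. Speed limits (degrees/s): [147.25, 147.25, 172.46, 180, 180, 180].

### API

Orientations are given as [roll, pitch, yaw] about the fixed x, y, z axes, in that order (R = Rz(yaw) Ry(pitch) Rx(roll)).
In Python, from cell import robot gives the robot as it stands. Calls block until the motion is done:
- robot.move_to(position, orientation): joint-space move of the TCP to a pose.
- robot.move_linear(position, frame=None, speed=150, stop_force=None): straight line of the TCP; frame=None keeps the orientation; speed is the mean speed in mm/s. With stop_force (N) it stops when the force on the tool has changed by that much, and returns True; else False.
- robot.movej(angles): joint-space move.
- robot.gripper_to(opening, force=None): opening from 0.0 (shut) to 1.0 (fully open); force is the grip in N (None keeps the last); returns when the fingers have stopped.
- robot.hold(seconds).
- robot.ik(position, orientation): joint angles nearest the present ones, or None.
- robot.observe(): the state.
- robot.read_camera(name): name is "scene" or "side" or "wrist"; returns a dict with "pixels" (400x640x3 uint8, red, green, blue), "K" (3x3 intrinsics, pixels), "T" (4x4, takes a point from camera to world coordinates). Camera axes: x right, y down, z forward; pixel columns grow to the right and rows downward; lengths in mm; the calibration is good to about 2 mm. A picture is of the moment at which its call begins. There is no depth.
A pose or a line that the arm cannot do raises robot.PlanningError and nothing moves.
- robot.sign_off(): hands the job in, once; it reports no verdict.
The state is a dict: "t": time; "qpos": joint angles; "joint_vel": joint speeds; "joint_torque": joint torques, N m; "eef_pos": TCP position; "tcp_rot": TCP orientation; "ft_force": force on the tool from outside, world axes, zero at the start; "wrist_torque": the same for the moment, N m; "opening": opening from 0.0 (shut) to 1.0 (fully open).
Only numpy, scipy, OpenCV 4.12 (cv2) and the standard library are available. Lean on these libraries where they do the work, as an engineer would, in place of code of your own. Each camera call takes 0.05 s, during which the arm holds its last target.

## Working session

There is one attempt and no reset: what is moved stays moved. The work goes in short steps, each a Python script; the robot and the scene stay as the last script left them, time stands still between calls to the robot, and variables do not carry over. Pictures are saved under pics/ and viewed, and the job is handed in when it is done.

```bash
ls; mkdir -p pics; python3 - <<'E'
from cell import robot
import cv2,numpy as np
for n in ["scene","side","wrist"]:
    c=robot.read_camera(n); cv2.imwrite(f"pics/{n}0.png",c["pixels"][:,:,::-1])
    print(n,np.round(c["K"],1).tolist(),np.round(c["T"],3).tolist())
print(robot.observe())
E
```

```text
pics
scene [[374.4, 0.0, 328.7], [0.0, 374.4, 197.9], [0.0, 0.0, 1.0]] [[-0.58, -0.638, 0.507, -100.142], [-0.815, 0.458, -0.356, 539.371], [-0.006, -0.619, -0.785, 1071.973], [0.0, 0.0, 0.0, 1.0]]
side [[413.5, 0.0, 319.8], [0.0, 413.5, 204.9], [0.0, 0.0, 1.0]] [[-0.994, -0.046, 0.104, 412.829], [-0.113, 0.422, -0.899, 1200.543], [-0.003, -0.905, -0.425, 599.702], [0.0, 0.0, 0.0, 1.0]]
wrist [[277.4, 0.0, 324.3], [0.0, 277.4, 198.6], [0.0, 0.0, 1.0]] [[-0.409, 0.875, 0.259, 179.189], [0.912, 0.392, 0.118, -576.377], [0.002, 0.285, -0.959, 372.977], [0.0, 0.0, 0.0, 1.0]]
{'t': 0.15, 'qpos': array([-4.67141974e+01,  2.32995062e+00,  4.81629423e+00, -1.95144319e-02,
       -9.25595739e+01, -1.91193470e+01]), 'joint_vel': array([-0.05592235, -0.07630503,  0.18681113,  0.08758562,  0.11592751,
        0.08778002]), 'joint_torque': array([-1.25065526e-03, -3.68614125e+01,  3.47695470e+01,  6.93614379e+00,
       -4.32954461e-03,  2.39497595e-06]), 'eef_pos': array([ 245.64058335, -547.25519438,  303.12320035]), 'tcp_rot': array([-8.99244237e+01,  5.56493480e-03,  2.41673183e+01]), 'ft_force': array([ 0.47806311,  0.0731424 , -0.31201279]), 'wrist_torque': array([ 0.0300506 , -0.05310774, -0.07258515]), 'opening': 1.0004543834725088}
```

View pics/scene0.png

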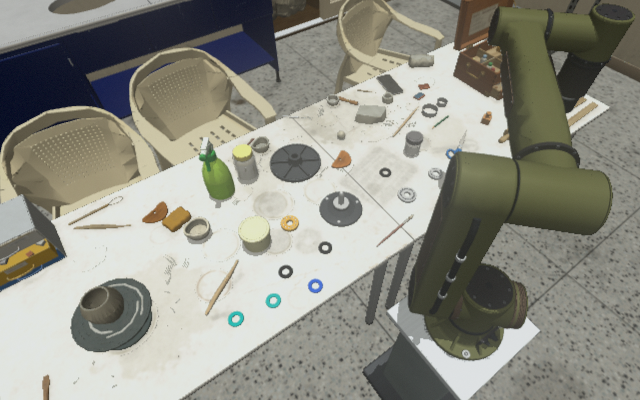

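View pics/side0.png

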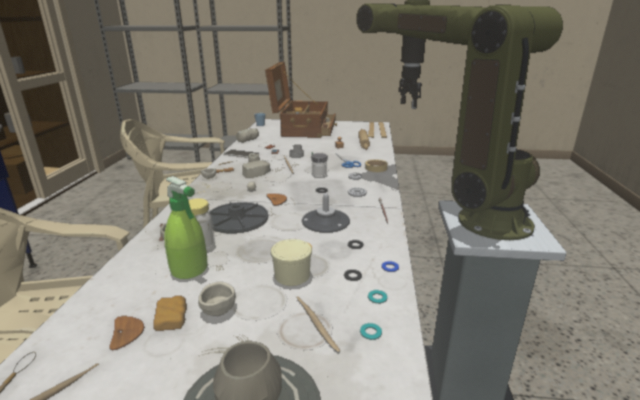

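View pics/wrist0.png

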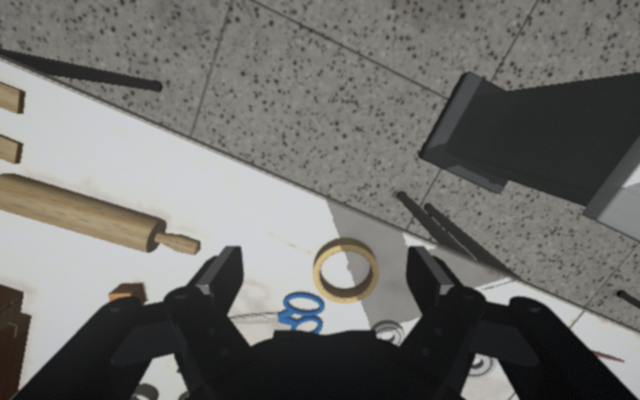

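```bash
cat > h.py <<'E'
from cell import robot
import cv2,numpy as np
from scipy.optimize import least_squares
def snap(n,fn,crop=None,s=4):
    c=robot.read_camera(n); im=c["pixels"][:,:,::-1]
    if crop: im=cv2.resize(im[crop[1]:crop[3],crop[0]:crop[2]],None,fx=s,fy=s,interpolation=cv2.INTER_CUBIC)
    cv2.imwrite(f"pics/{fn}.png",im); return c
def pix2w(c,u,v,z):
    K,T=np.array(c["K"]),np.array(c["T"])
    d=T[:3,:3]@np.linalg.solve(K,[u,v,1]); o=T[:3,3]
    return o+d*(z-o[2])/d[2]
def w2pix(c,p):
    K,T=np.array(c["K"]),np.array(c["T"])
    q=K@(T[:3,:3].T@(np.array(p,float)-T[:3,3])); return q[:2]/q[2]
E
python3 - <<'E'
from h import *
c=snap("scene","s1",(225,170,385,300),5)
d=snap("scene","s2",(325,70,485,215),5)
e=snap("side","s3",(260,130,420,290),4)
for nm,p,z in [("brass?",(289,223),12),("blkA",(325,247),6),("blkB",(285,271),6),("blkC",(385,172),6),("ring1",(407,195),10),("ring2",(435,174),10),("foot",(341,207),13),("pot",(413,136),81),("tub",(254,228),80)]:
    print(nm,np.round(pix2w(c,*p,z)))
E
```

```text
brass? [574. 234.  12.]
blkA [427. 186.   6.]
blkB [430. 338.   6.]
blkC [ 565. -191.    6.]
ring1 [ 430. -180.   10.]
ring2 [ 444. -336.   10.]
foot [524.  49.  13.]
pot [ 597. -351.   81.]
tub [579. 354.  80.]
```

View pics/s1.png

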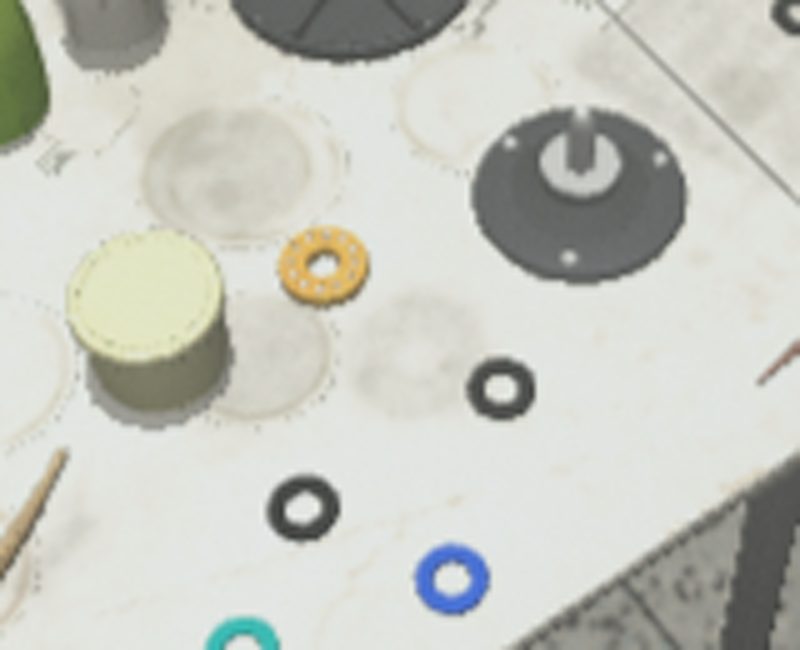

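View pics/s2.png

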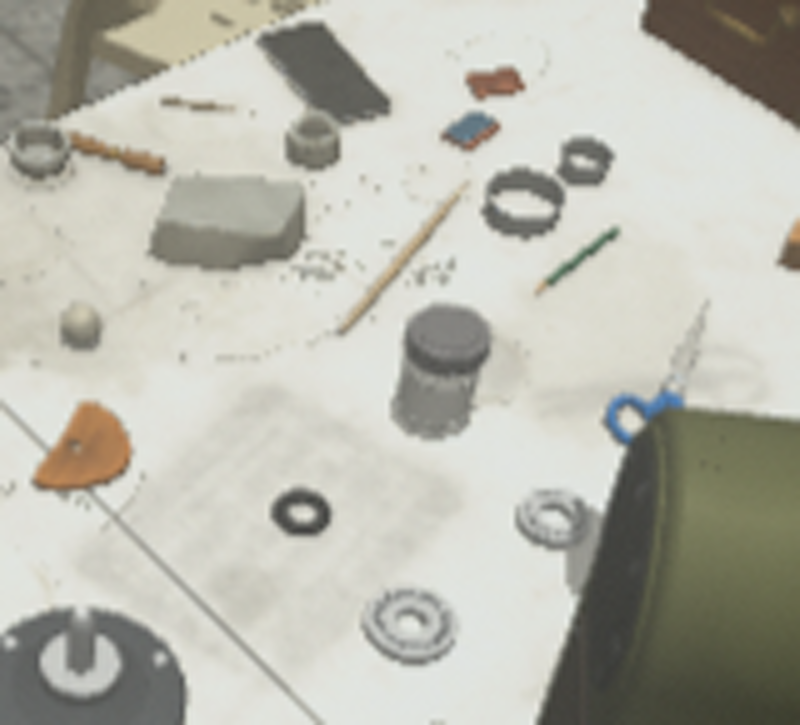

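View pics/s3.png

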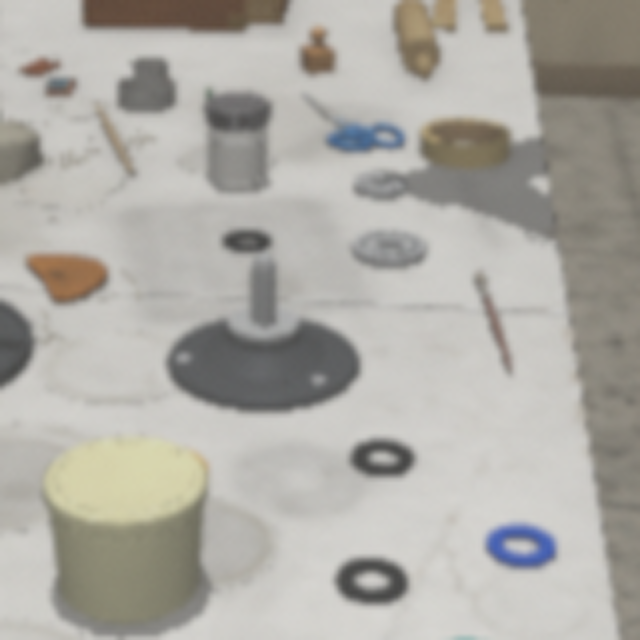

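```bash
python3 - <<'E'
from h import *
print(robot.nose_length)
O=[-90,0,90]
robot.move_to([524,40,260],O); c=snap("wrist","w_sp",(200,60,440,240),3)
o=robot.observe();print(o["t"],np.round(o["eef_pos"],1),np.round(o["qpos"],1)); print(w2pix(c,[524,40,40]),np.round(c["T"],3).tolist())
for n in "scene","side":
    snap(n,"chk_"+n)
robot.move_to([430,-180,200],O); c=snap("wrist","w_lr",(200,60,440,240),3); print(w2pix(c,[430,-180,10]))
o=robot.observe();print(o["t"],np.round(o["eef_pos"],1),np.round(o["qpos"],1))
E
```

```text
72.6
2.675 [524.1  39.3 260.1] [ 26.2  -9.2 -10.7   0.  -88.5 -26.3]
[324.07790038 186.36331494] [[-1.0, 0.001, 0.0, 523.675], [0.001, 0.958, 0.285, -32.537], [0.0, 0.285, -0.958, 330.093], [0.0, 0.0, 0.0, 1.0]]
[324.71169056 192.69257823]
3.8 [ 430.8 -179.3  200.5] [  2.3 -18.3 -24.4   0.  -83.8  -2.3]
```

View pics/w_sp.png

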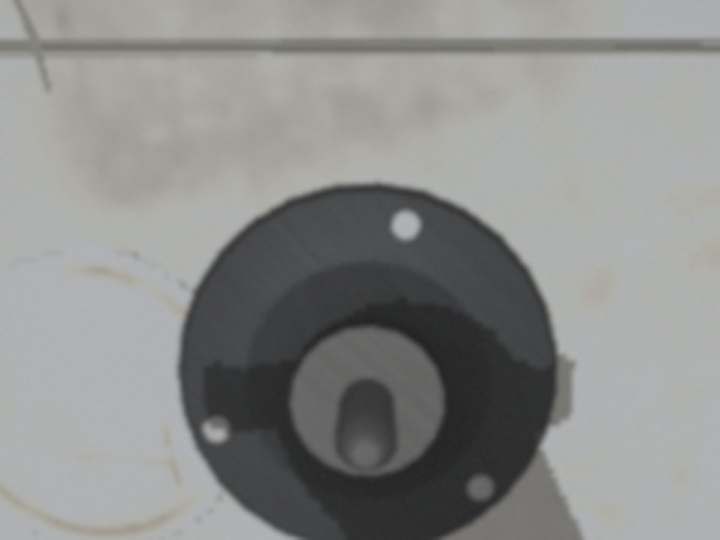

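View pics/w_lr.png

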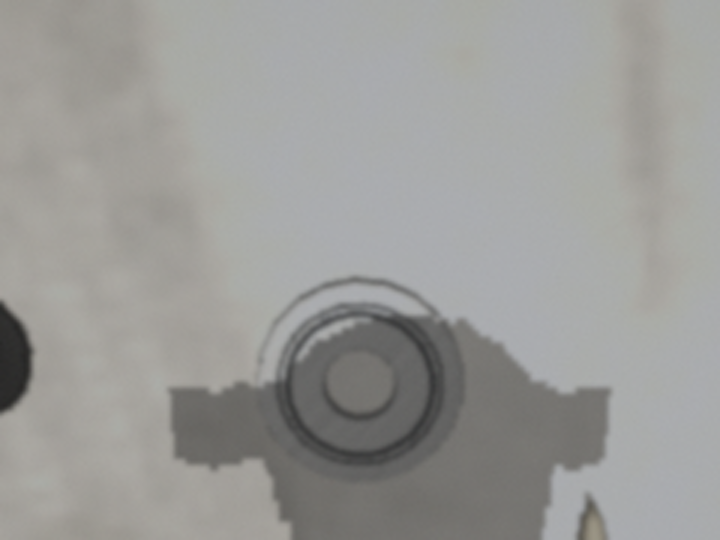

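```bash
cat >> h.py <<'E'
def circ(c,pts,z,r=None):
    P=np.array([pix2w(c,u,v,z)[:2] for u,v in pts])
    if r: 
        s=least_squares(lambda x:np.hypot(*(P-x).T)-r,P.mean(0)); return np.round(s.x,1),np.round(s.fun,1)
    s=least_squares(lambda x:np.hypot(*(P-x[:2]).T)-x[2],[*P.mean(0),20]); return np.round(s.x,1),np.round(s.fun,1)
def cp(pts,x0,y0,s): return [((u+.5)/s-.5+x0,(v+.5)/s-.5+y0) for u,v in pts]
E
python3 - <<'E'
from h import *
c=robot.read_camera("wrist"); s=dict(c)
print(np.round(c["T"],2).tolist())
print(circ(c,cp([(256,380),(462,380),(358,277),(358,482)],200,60,3),10))
print(circ(c,cp([(324,382),(396,382),(360,347),(360,418)],200,60,3),10))
s["T"]=np.array([[-1.0, 0.001, 0.0, 523.675], [0.001, 0.958, 0.285, -32.537], [0.0, 0.285, -0.958, 330.093], [0.0, 0.0, 0.0, 1.0]])
print(circ(s,cp([(290,401),(444,401),(367,325),(367,477)],200,60,3),40))
print(circ(s,cp([(180,365),(557,365),(370,185)],200,60,3),13))
print(pix2w(s,*cp([(365,455)],200,60,3)[0],96))
E
```

```text
[[-1.0, -0.0, 0.0, 430.45], [-0.0, 0.96, 0.29, -251.19], [-0.0, 0.29, -0.96, 270.52], [0.0, 0.0, 0.0, 1.0]]
(array([ 435.4, -185. ,   33.6]), array([-0.4, -0.4,  0.4,  0.4]))
(array([ 435.1, -185.1,   11.7]), array([-0.1, -0.1,  0.1,  0.1]))
(array([526.2,  48.6,  28.2]), array([-0.3, -0.3,  0.3,  0.3]))
(array([525.8,  46.9,  73.9]), array([0., 0., 0.]))
[526.36302818  48.94287338  96.        ]
```

```bash
python3 - <<'E'
from h import *
robot.gripper_to(0.9,force=40)
robot.move_linear([435.2,-185,100],speed=120)
robot.hold(.2)
r=robot.move_linear([435.2,-185,60],speed=25,stop_force=5)
o=robot.observe();print(r,o["t"],np.round(o["eef_pos"],1),o["opening"],np.round(o["ft_force"],1))
z=o["eef_pos"][2]
robot.move_linear([435.2,-185,z+6],speed=50)
robot.gripper_to(0.0,force=40)
o=robot.observe();print(o["t"],np.round(o["eef_pos"],1),o["opening"],np.round(o["ft_force"],1))
snap("wrist","g1",(200,120,440,300),3);
E
```

```text
True 6.6417 [ 435.2 -185.    62.8] 0.8994095542078824 [-1.3  0.4  5. ]
7.1917 [ 435.5 -185.1   69.6] 0.768211176588511 [-1.7  1.3  4.8]
```

View pics/g1.png

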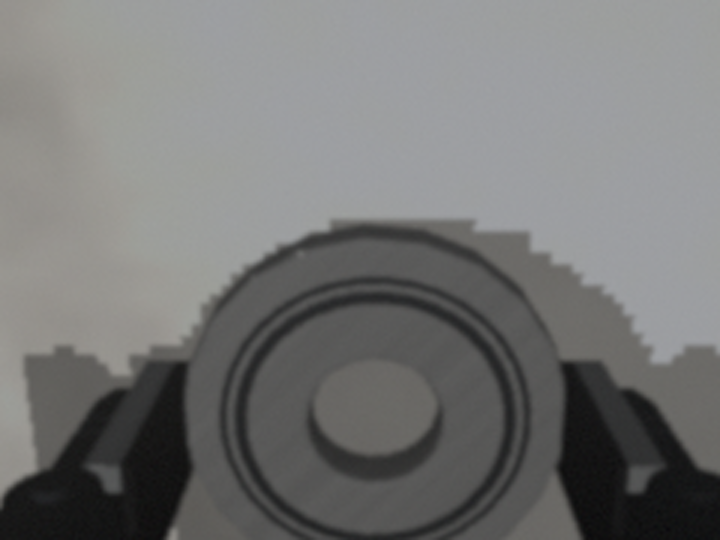

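```bash
python3 - <<'E'
from h import *
c=robot.read_camera("wrist")
print(circ(c,cp([(307,412),(442,412),(375,359),(375,480)],200,120,3),10))
print(circ(c,cp([(221,405),(529,405),(375,277)],200,120,3),10))
robot.move_linear([435.2,-185,200],speed=150)
c=snap("wrist","g2",(200,120,440,300),3)
o=robot.observe();print(o["t"],np.round(o["eef_pos"],1),o["opening"],np.round(o["ft_force"],1))
E
```

```text
(array([ 435. , -185. ,   11.8]), array([ 0.,  0., -0., -0.]))
(array([ 434.9, -184.7,   26.8]), array([ 0.,  0., -0.]))
8.3667 [ 434.7 -184.9  198.5] 0.7631725723627264 [ 0.2 -0.5 -2.7]
```

View pics/g2.png

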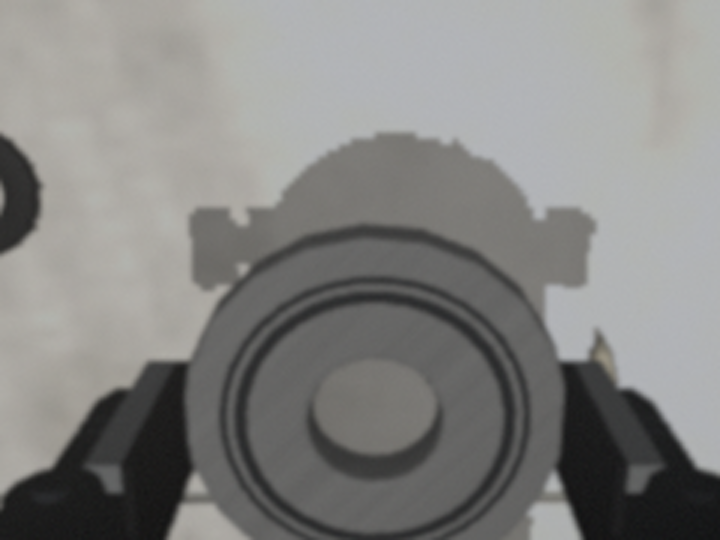

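```bash
cat >> h.py <<'E'
O=[-90,0,90]
def insert(x,y,zbot,ztool,stop=12,zup=190):
    "ztool: TCP z when ring underside at 0; zbot: target underside height"
    robot.move_to([x,y,zup],O); robot.hold(.3)
    r=robot.move_linear([x,y,zbot+ztool+4],speed=60,stop_force=stop)
    o=robot.observe();print("ins1",r,o["t"],np.round(o["eef_pos"],1),o["opening"],np.round(o["ft_force"],1))
    if r: return False
    r=robot.move_linear([x,y,zbot+ztool-3],speed=15,stop_force=8)
    o=robot.observe();print("ins2",r,o["t"],np.round(o["eef_pos"],1),o["opening"],np.round(o["ft_force"],1))
    return True
E
python3 - <<'E'
from h import *
ok=insert(526.5,48.7,40,69.5)
if ok:
    robot.gripper_to(1.0); o=robot.observe();print(o["t"],np.round(o["ft_force"],1))
    robot.move_linear([526.5,48.7,200],speed=150); 
snap("wrist","i1",(200,60,440,240),3); snap("side","i1s",(280,170,380,250),6)
snap("scene","i1f")
E
```

```text
ins1 False 11.075 [526.7  48.8 114. ] 0.7623341605018787 [-0.1  0.5 -1.7]
ins2 True 11.4417 [526.7  48.8 109.6] 0.7662215786875138 [-0.4  0.4  4.4]
11.7833 [-0.9 -0.2 -0. ]
```

View pics/i1.png

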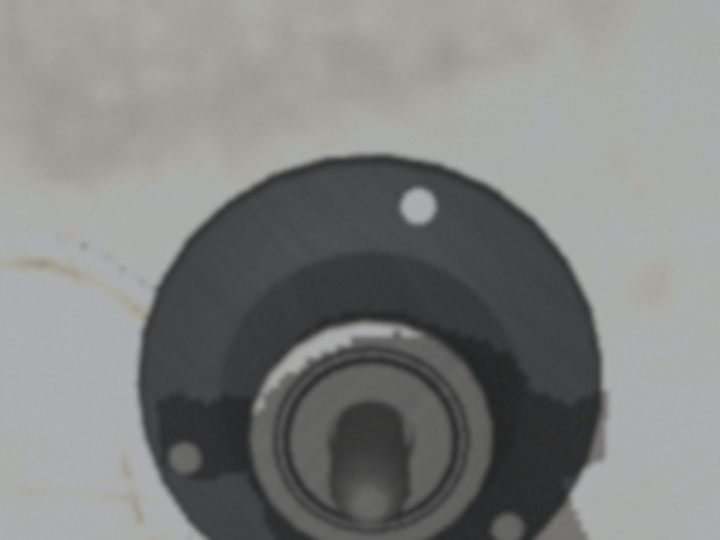

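View pics/i1s.png

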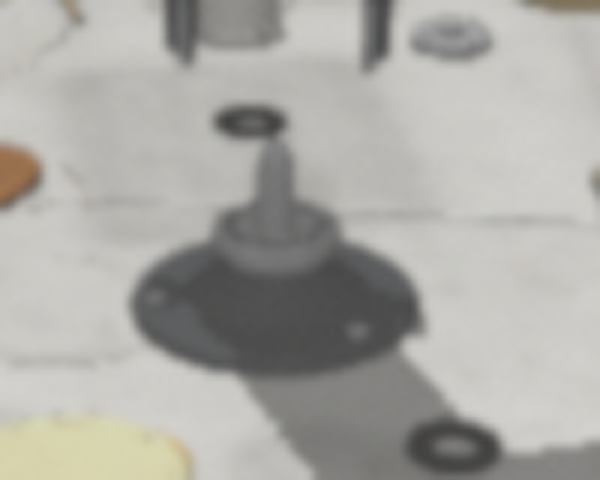

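View pics/i1f.png

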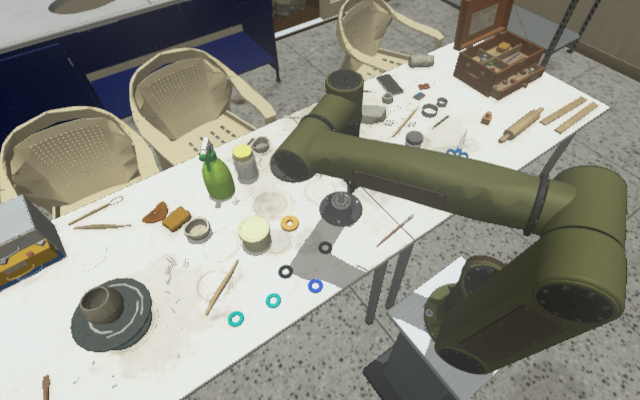

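Lower race is home (contact at exactly 40 mm). Next, the brass cage.

```bash
python3 - <<'E'
from h import *
robot.move_to([574,230,200],O); robot.hold(.3); c=snap("wrist","w_bc",(200,60,440,240),3)
o=robot.observe();print(o["t"],np.round(o["eef_pos"],1)); print(w2pix(c,[574,234,12]))
E
```

```text
13.8167 [574.1 229.4 200.4]
[324.1433933  198.31509645]
```

View pics/w_bc.png

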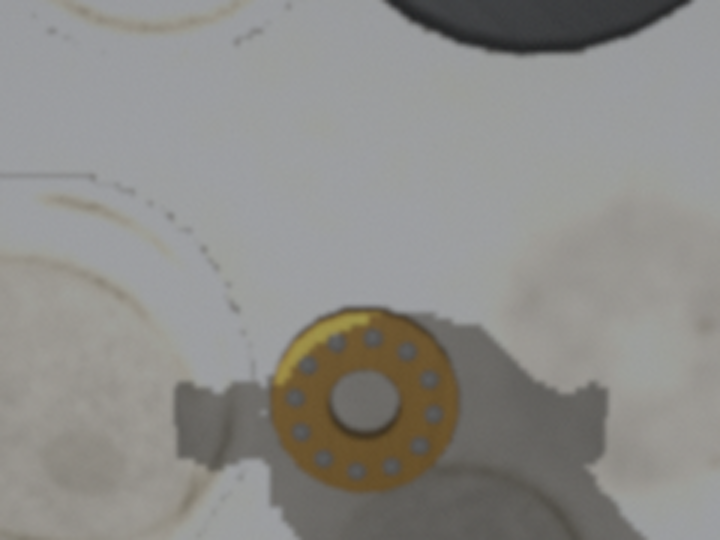

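```bash
cat >> h.py <<'E'
def grasp(x,y,z,force=40,fn="g"):
    robot.gripper_to(1.0)
    robot.move_linear([x,y,110],speed=150)
    robot.move_linear([x,y,z],speed=60,stop_force=8)
    o=robot.observe();print(np.round(o["eef_pos"],1),np.round(o["ft_force"],1))
    robot.gripper_to(0.0,force=force)
    o=robot.observe();print("grip",o["t"],np.round(o["eef_pos"],1),o["opening"],np.round(o["ft_force"],1))
    robot.move_linear([x,y,190],speed=150); robot.hold(.3)
    c=snap("wrist",fn,(200,120,440,300),3)
    o=robot.observe();print("lift",o["t"],np.round(o["eef_pos"],1),o["opening"],np.round(o["ft_force"],1))
    print(np.round(c["T"],3)[:3,3])
    return c
E
python3 - <<'E'
from h import *
c=robot.read_camera("wrist")
a=circ(c,cp([(272,400),(460,400),(366,311),(366,492)],200,60,3),12)
b=circ(c,cp([(329,404),(401,404),(365,369),(365,439)],200,60,3),12)
print(a,b)
x,y=(a[0][:2]+b[0][:2])/2
grasp(x,y,70,fn="g_bc")
E
```

```text
(array([576.4, 230.2,  30.3]), array([ 0.,  0., -0., -0.])) (array([576.7, 230.2,  11.7]), array([-0.1, -0.1,  0.1,  0.1]))
[576.8 230.3  70.3] [-0.5  0.4 -0. ]
grip 16.0167 [577.1 230.4  71.2] 0.6950449700016228 [-0.5 -0.7  4.8]
lift 17.3167 [576.5 230.1 189.5] 0.6966775961206224 [-0.1 -0.  -0.4]
[576.137 158.253 259.359]
```

View pics/g_bc.png

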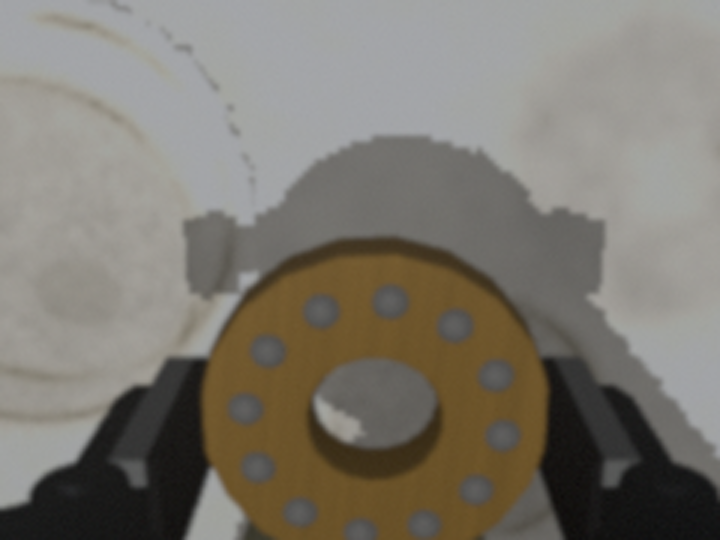

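```bash
cat >> h.py <<'E'
def release(x=526.4,y=48.7):
    robot.gripper_to(1.0); o=robot.observe();print(o["t"],np.round(o["ft_force"],1))
    robot.move_linear([x,y,200],speed=150)
E
python3 - <<'E'
from h import *
c=robot.read_camera("wrist"); o=robot.observe()
print(circ(c,cp([(308,412),(441,412),(375,358),(375,479)],200,120,3),189.5-71.2+12), o["eef_pos"])
if insert(526.4,48.7,50,71):
    release()
snap("wrist","i2",(200,60,440,240),3); snap("side","i2s",(280,170,380,250),6)
E
```

```text
(array([576. , 229.8,  11.6]), array([-0.1, -0.1,  0.1,  0. ])) [576.50456647 230.14319673 189.67456332]
ins1 False 19.675 [526.7  48.8 125.6] 0.7019693160401657 [ 0.1  1.1 -0.9]
ins2 True 20.0417 [526.6  48.8 121.3] 0.7003077924489273 [-1.1  0.9  3.4]
20.425 [-1.9  1.5 -0.4]
```

View pics/i2.png

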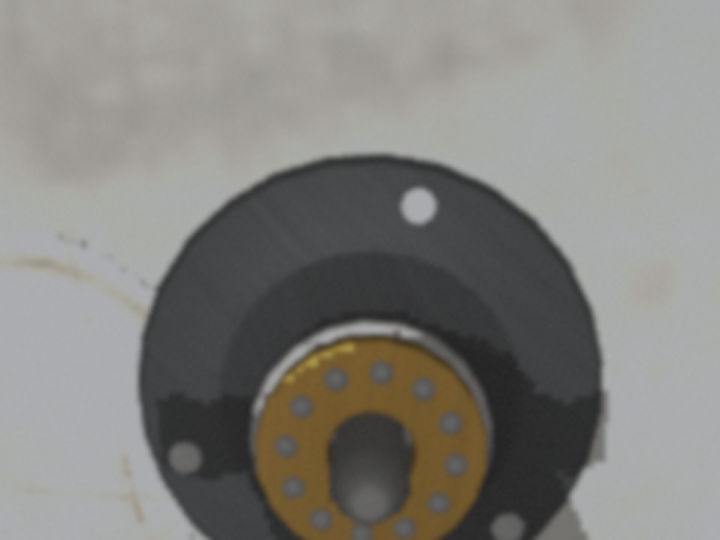

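View pics/i2s.png

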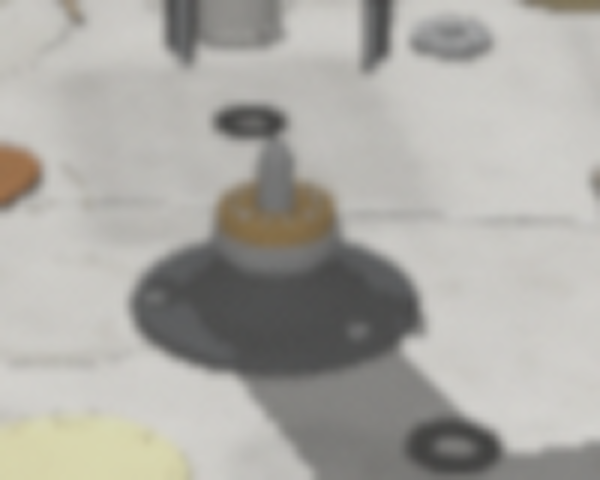

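```bash
python3 - <<'E'
from h import *
robot.move_to([446,-338,200],O); robot.hold(.3); c=snap("wrist","w_ur",(200,60,440,240),3)
o=robot.observe();print(o["t"],np.round(o["eef_pos"],1))
E
```

```text
23.025 [ 446.3 -337.6  200. ]
```

View pics/w_ur.png

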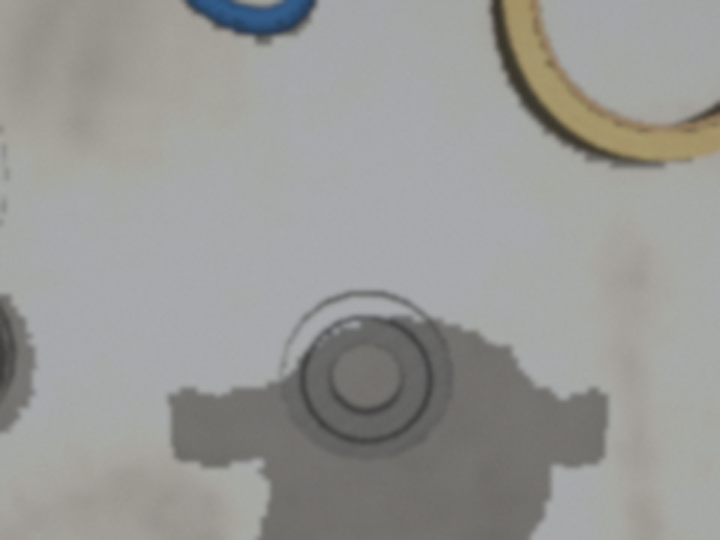

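```bash
python3 - <<'E'
from h import *
c=robot.read_camera("wrist")
a=circ(c,cp([(281,376),(452,376),(367,292),(367,459)],200,60,3),10)
b=circ(c,cp([(330,378),(403,378),(366,343),(366,413)],200,60,3),10)
d=circ(c,cp([(300,380),(433,380),(367,316),(367,442)],200,60,3),10)
print(a,b,d)
x,y=(a[0][:2]+b[0][:2]+d[0][:2])/3
grasp(x,y,75,fn="g_ur")
E
```

```text
(array([ 448.3, -345.1,   27.5]), array([-0.1, -0.1,  0.1,  0.1])) (array([ 448.3, -345. ,   11.7]), array([ 0.1,  0.1, -0.1, -0.1])) (array([ 448.3, -344.3,   21.1]), array([ 0.3,  0.3, -0.3, -0.3]))
[ 448.4 -344.9   75.2] [ 0.7 -0.6 -0. ]
grip 25.2083 [ 448.8 -345.    76.4] 0.618818191860471 [-1.3  3.   4.7]
lift 26.475 [ 448.2 -344.8  189.5] 0.6178916707313081 [-0.6  0.9 -1.7]
[ 447.872 -416.654  259.3  ]
```

View pics/g_ur.png

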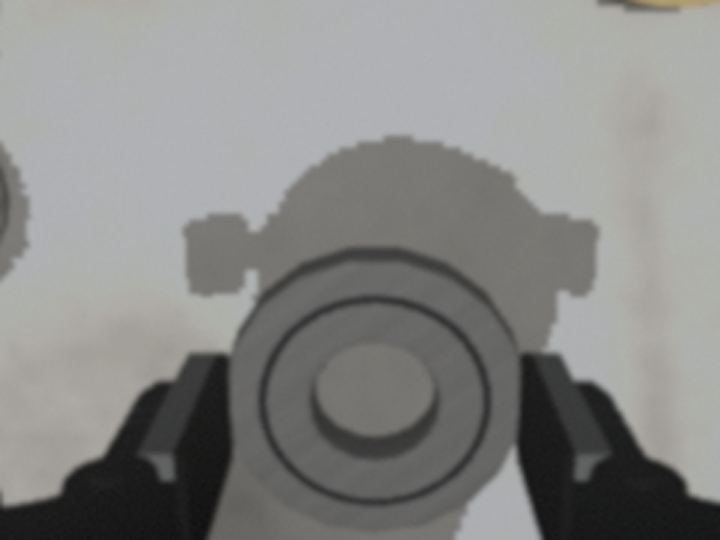

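```bash
python3 - <<'E'
from h import *
c=robot.read_camera("wrist"); o=robot.observe()
print(circ(c,cp([(310,397),(439,397),(375,343),(375,459)],200,120,3),189.6-76+10), o["eef_pos"])
if insert(526.4,48.7,62,76):
    release()
snap("wrist","i3",(200,60,440,240),3); snap("side","i3s",(280,170,380,250),6)
robot.move_to([429,186,200],O); robot.hold(.3); c=snap("wrist","w_ca",(200,60,440,240),3)
o=robot.observe();print(o["t"],np.round(o["eef_pos"],1))
E
```

```text
(array([ 447.7, -344.9,   11.7]), array([ 0.,  0., -0., -0.])) [ 448.23210491 -344.79174131  189.69001965]
ins1 False 29.2583 [526.7  48.8 142.5] 0.6172191649049903 [ 0.7  1.5 -1. ]
ins2 True 29.625 [526.7  48.8 138.4] 0.6175776761616858 [-0.7  0.6  3.7]
30.0583 [ 0.6  1.1 -0.4]
31.7833 [429.3 185.5 199.8]
```

View pics/i3s.png

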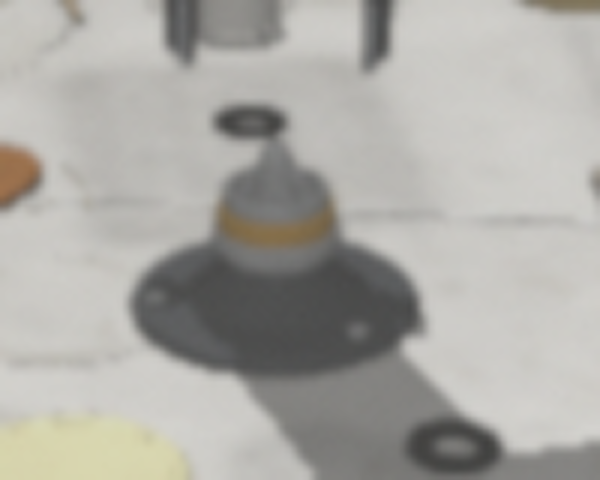

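View pics/w_ca.png

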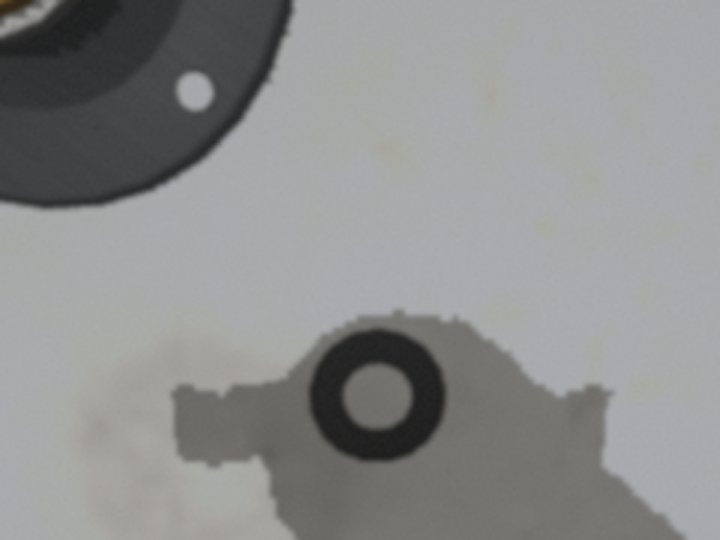

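```bash
python3 - <<'E'
from h import *
c=robot.read_camera("wrist")
a=circ(c,cp([(309,395),(446,395),(378,329),(378,461)],200,60,3),6)
b=circ(c,cp([(341,396),(413,396),(377,361),(377,431)],200,60,3),6)
print(a,b)
x,y=(a[0][:2]+b[0][:2])/2
grasp(x,y,74,force=30,fn="g_ca")
E
```

```text
(array([427.7, 185.1,  22.5]), array([ 0.,  0., -0., -0.])) (array([427.9, 185. ,  11.9]), array([-0., -0.,  0.,  0.]))
[428.  185.1  74.2] [ 0.4 -0.2  0.5]
grip 34.0417 [428.  185.2  74.8] 0.500565204355539 [-3.5 -0.8  5.2]
lift 35.3167 [427.7 185.  189.6] 0.5024729726164201 [ 0.3 -0.2 -0.6]
[427.389 113.087 259.473]
```

View pics/g_ca.png

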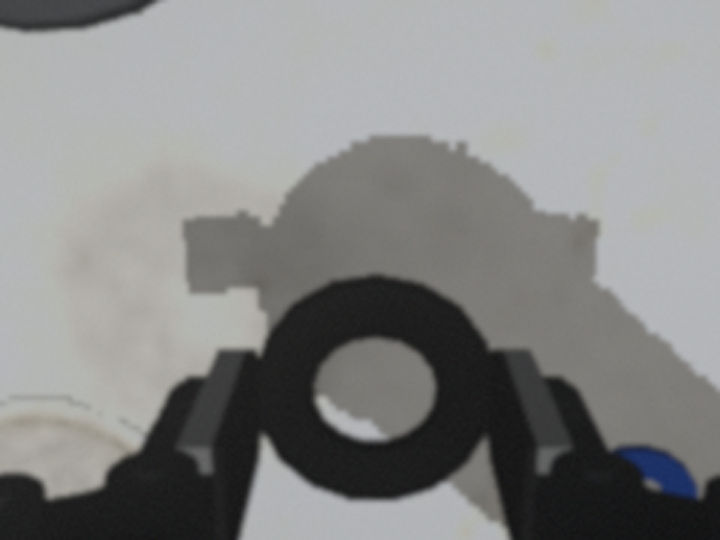

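```bash
python3 - <<'E'
from h import *
if insert(526.4,48.7,72,74.6):
    release()
snap("wrist","i4",(200,60,440,240),3); snap("side","i4s",(280,170,380,250),6)
robot.move_to([431,338,200],O); robot.hold(.3); c=snap("wrist","w_cb",(200,60,440,240),3)
o=robot.observe();print(o["t"],np.round(o["eef_pos"],1))
E
```

```text
ins1 False 37.1333 [526.6  48.7 150.9] 0.500577652508443 [-0.2 -0.3 -0.4]
ins2 True 37.5083 [526.6  48.8 146.9] 0.5022175234492025 [-1.4 -0.   5. ]
38.0083 [-0.2 -0.1  0.4]
40.1333 [431.4 337.5 200.1]
```

View pics/i4s.png

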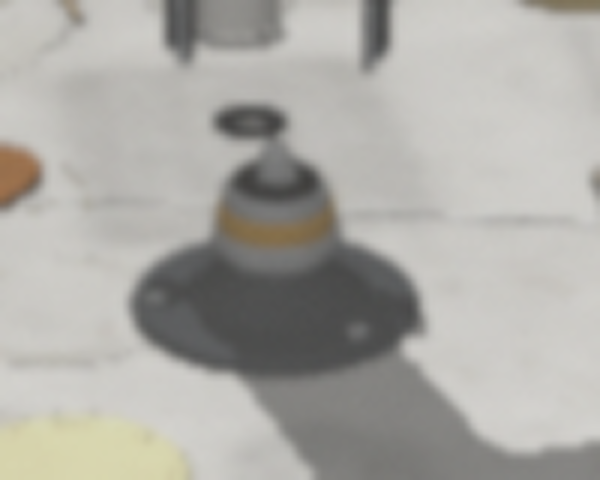

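View pics/w_cb.png

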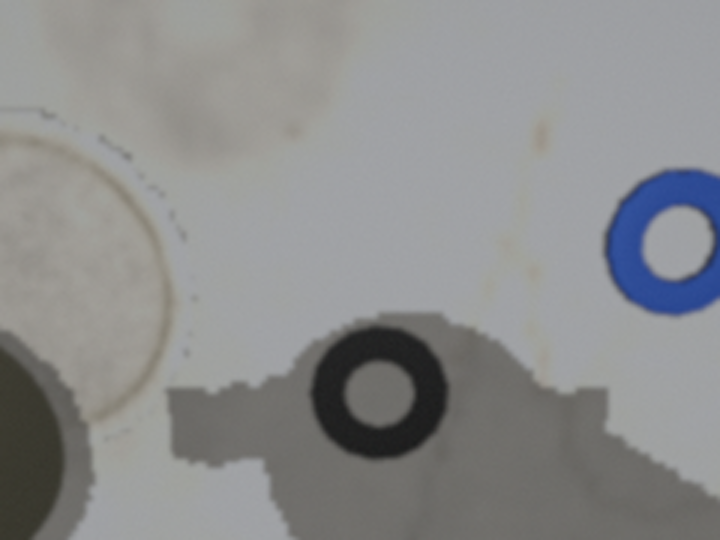

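```bash
python3 - <<'E'
from h import *
c=robot.read_camera("wrist")
a=circ(c,cp([(311,393),(448,393),(380,326),(380,459)],200,60,3),6)
b=circ(c,cp([(343,394),(416,394),(380,359),(380,428)],200,60,3),6)
print(a,b)
x,y=(a[0][:2]+b[0][:2])/2
grasp(x,y,74,force=30,fn="g_cb")
E
```

```text
(array([429.2, 336.4,  22.5]), array([-0. , -0.1,  0.1,  0. ])) (array([429.2, 336.3,  11.9]), array([ 0.1,  0.1, -0.1, -0.1]))
[429.4 336.4  74.2] [-0.8 -0.3 -0.6]
grip 42.4 [429.4 336.5  74.9] 0.49917191535435873 [-3.  -1.9  6. ]
lift 43.675 [429.1 336.3 189.5] 0.5000519717161617 [ 0.3 -0.3 -0.4]
[428.805 264.374 259.419]
```

View pics/g_cb.png

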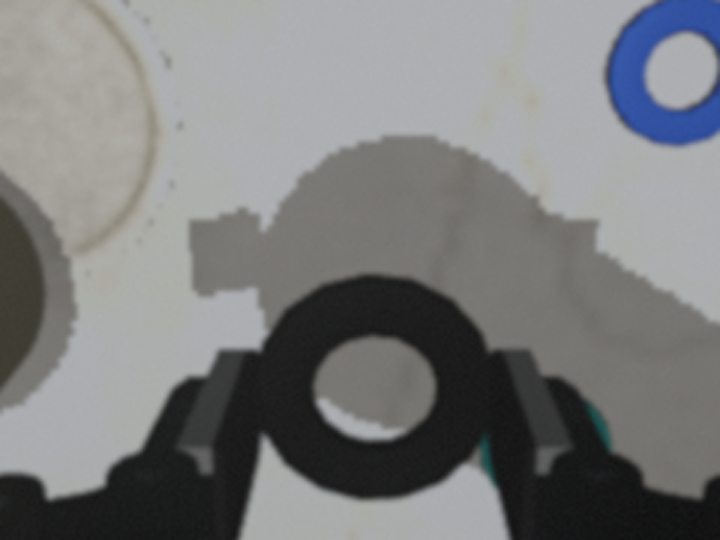

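```bash
python3 - <<'E'
from h import *
if insert(526.4,48.7,78,74.7):
    release()
snap("wrist","i5",(200,60,440,240),3); snap("side","i5s",(280,170,380,250),6)
robot.move_to([565,-191,200],O); robot.hold(.3); c=snap("wrist","w_cc",(200,60,440,240),3)
o=robot.observe();print(o["t"],np.round(o["eef_pos"],1))
E
```

```text
ins1 False 45.8417 [526.5  48.6 156.9] 0.4987971654975341 [-0.2  0.5  0.3]
ins2 True 46.2167 [526.6  48.8 153. ] 0.4978530991670368 [-1.3 -0.2  4.8]
46.7167 [-0.  -0.2  0.1]
48.5917 [ 565.2 -190.2  200.2]
```

View pics/i5s.png

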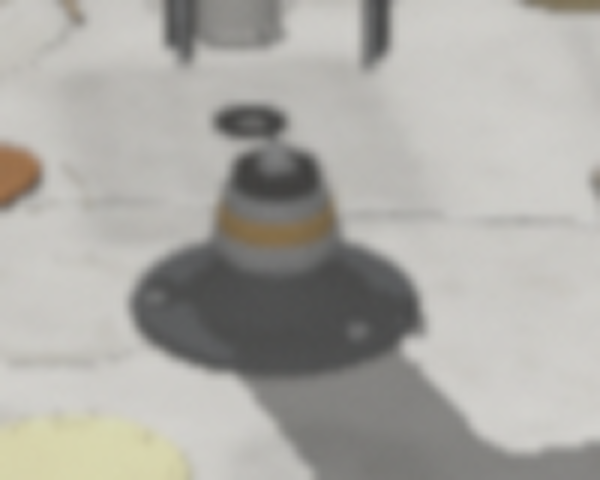

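View pics/w_cc.png

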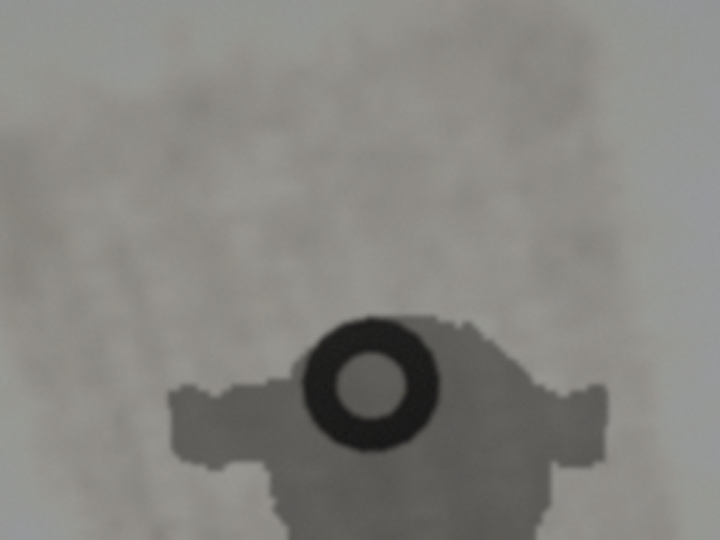

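```bash
python3 - <<'E'
from h import *
c=robot.read_camera("wrist")
a=circ(c,cp([(303,385),(440,385),(371,318),(371,452)],200,60,3),6)
b=circ(c,cp([(335,386),(407,386),(371,351),(371,420)],200,60,3),6)
print(a,b)
x,y=(a[0][:2]+b[0][:2])/2
grasp(x,y,74,force=30,fn="g_cc")
E
```

```text
(array([ 565.7, -193.8,   22.5]), array([-0.1, -0.1,  0.1,  0.1])) (array([ 565.8, -194. ,   11.7]), array([ 0.1,  0.1, -0.1, -0.1]))
[ 565.9 -194.    74.2] [-1.5  0.3  0.5]
grip 50.8417 [ 566.  -194.    74.7] 0.5046246257536696 [-0.9  0.7  3.7]
lift 52.1167 [ 565.6 -193.9  189.5] 0.5028275106809275 [ 0.4 -0.5  0.1]
[ 565.319 -265.785  259.307]
```

View pics/g_cc.png

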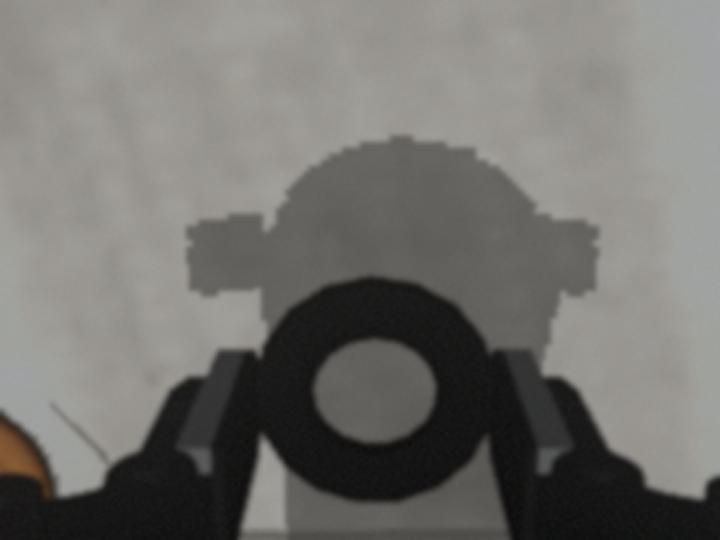

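```bash
python3 - <<'E'
from h import *
if insert(526.4,48.7,84,74.6):
    release()
snap("wrist","i6",(200,60,440,240),3); snap("side","i6s",(280,170,380,250),6)
robot.move_to([597,-351,260],O); robot.hold(.3); c=snap("wrist","w_pot",(200,60,440,240),3)
o=robot.observe();print(o["t"],np.round(o["eef_pos"],1),np.round(o["qpos"],1))
E
```

```text
ins1 False 53.9917 [526.4  48.7 162.5] 0.5048934704044896 [-0.1  0.  -0.2]
ins2 True 54.375 [526.6  48.8 158.7] 0.5019701204285222 [-1.5  1.4  3.9]
54.875 [-0.1 -0.5  0.5]
57.275 [ 597.2 -350.4  260.2] [-13.9  16.3  16.   -0.  -89.6  14. ]
```

View pics/i6s.png

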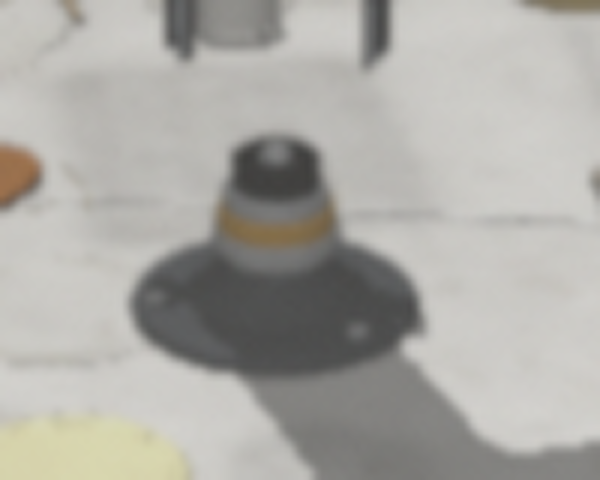

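View pics/i6.png

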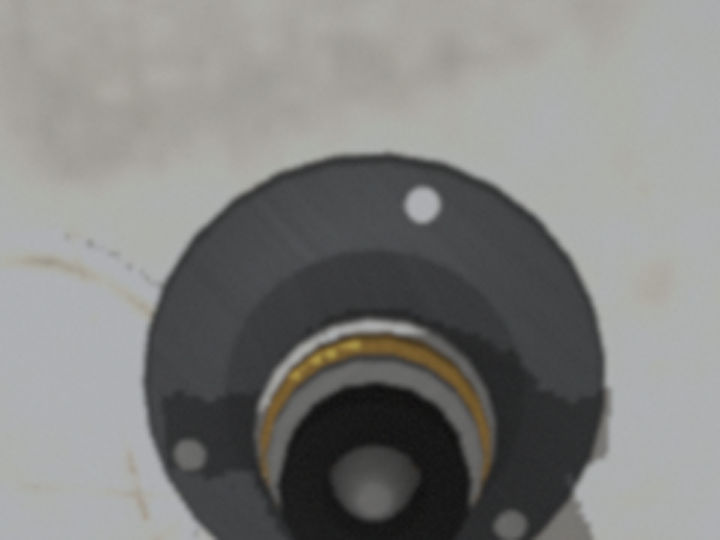

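View pics/w_pot.png

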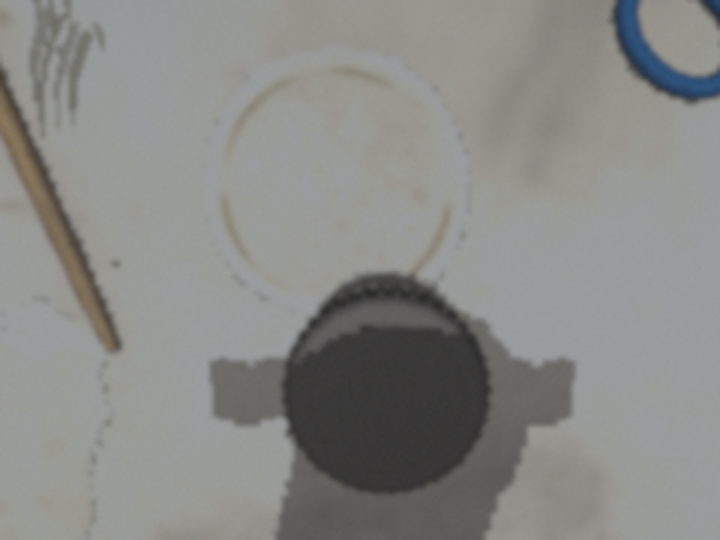

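```bash
python3 - <<'E'
from h import *
c=robot.read_camera("wrist")
pts=cp([(284,391),(489,391),(387,492),(315,463),(459,463)],200,60,3)
for z in (81,83,85,87): print(z,circ(c,pts,z))
x,y=circ(c,pts,83)[0][:2]
q=robot.observe()["qpos"]
for z in (134,128):
  for yaw in (-119,-150,90,0,-60):
    r=robot.ik([x,y,z],[-90,0,yaw]); print(z,yaw,None if r is None else np.round(r,1))
snap("side","pot_s",(290,130,350,190),8)
E
```

```text
81 (array([ 592.9, -354.8,   31.8]), array([ 0.1, -0.1,  0.1, -0.2,  0.1]))
83 (array([ 592.9, -355.4,   31.5]), array([ 0.1, -0.1,  0.1, -0.2,  0.1]))
85 (array([ 593. , -355.9,   31.2]), array([ 0.1, -0.1,  0.1, -0.2,  0.1]))
87 (array([ 593. , -356.5,   31. ]), array([ 0.1, -0.1,  0.1, -0.2,  0.1]))
134 -119 [-14.4  18.3   5.2   0.  -76.9 165.4]
134 -150 [-14.4  18.3   5.2   0.  -76.9 134.4]
134 90 [-14.4  18.3   5.2   0.  -76.9  14.4]
134 0 [-14.4  18.3   5.2  -0.  -76.9 -75.6]
134 -60 [ -14.4   18.3    5.2   -0.   -76.9 -135.6]
128 -119 [-14.4  18.5   4.8   0.  -76.3 165.4]
128 -150 [-14.4  18.5   4.8   0.  -76.3 134.4]
128 90 [-14.4  18.5   4.8   0.  -76.3  14.4]
128 0 [-14.4  18.5   4.8  -0.  -76.3 -75.6]
128 -60 [ -14.4   18.5    4.8   -0.   -76.3 -135.6]
```

View pics/pot_s.png

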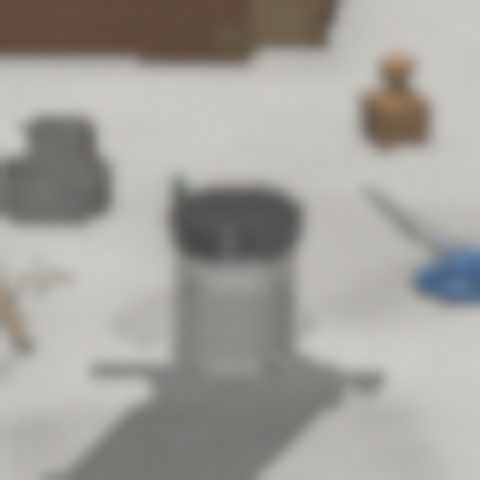

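```bash
cat > lid.py <<'E'
from h import *
x,y=593,-355.4
robot.gripper_to(1.0)
robot.movej(robot.ik([x,y,200],[-90,0,-119])); robot.hold(.2)
r=robot.move_linear([x,y,134],speed=80,stop_force=8)
o=robot.observe();print(r,o["t"],np.round(o["eef_pos"],1),np.round(o["qpos"],1),np.round(o["ft_force"],1),np.round(o["wrist_torque"],3))
robot.gripper_to(0.0,force=30); robot.hold(.3)
o=robot.observe();print(o["t"],np.round(o["eef_pos"],1),o["opening"],np.round(o["ft_force"],1),np.round(o["wrist_torque"],3))
snap("wrist","lid_g")
E
python3 lid.py
```

```text
False 61.0167 [ 593.3 -355.6  134.9] [-14.4  18.3   5.3   0.  -76.9 165.4] [0.1 0.5 0.4] [-0.006  0.041  0.003]
61.65 [ 593.4 -355.6  134.9] 0.7334060971166051 [0.7 0.8 5.2] [ 0.11  -0.236 -0.003]
```

View pics/lid_g.png

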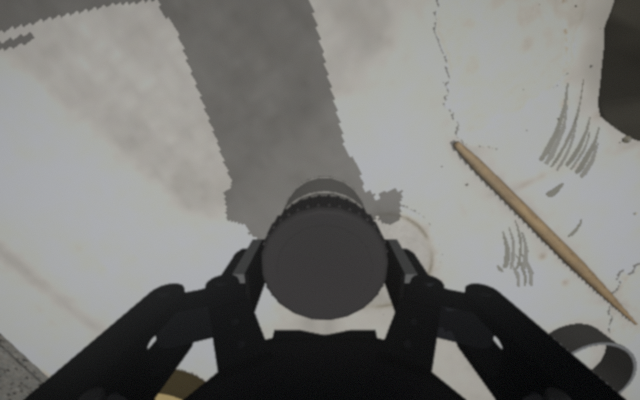

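```bash
python3 - <<'E'
from h import *
x,y=593.2,-355.5
yaw=-119.; z=134.; 
for i in range(22):
    yaw-=12; z-=1.5*np.radians(12)
    q=robot.ik([x,y,z],[-90,0,yaw])
    if q is None or abs(q[5]-robot.observe()["qpos"][5])>40: print("ik",q); break
    robot.movej(q)
    o=robot.observe()
    print(i,round(o["t"],1),round(o["qpos"][5]),np.round(o["eef_pos"],1),np.round(o["ft_force"],1),np.round(o["wrist_torque"],3),round(o["opening"],3))
    if abs(o["wrist_torque"][2])>.2 or o["ft_force"][2]>18: break
print(yaw,z)
E
```

```text
0 62.0 153 [ 593.4 -355.6  134.6] [-0.4  0.4  6. ] [0.375 0.113 0.011] 0.731
1 62.3 141 [ 593.4 -355.5  134.3] [-0.5  1.3  6.5] [0.465 0.145 0.004] 0.731
2 62.6 129 [ 593.3 -355.5  133.9] [-1.   1.6  6.9] [0.531 0.254 0.006] 0.733
3 63.0 117 [ 593.3 -355.4  133.6] [-0.7  1.9  6.4] [ 0.647  0.336 -0.015] 0.734
4 63.3 105 [ 593.3 -355.4  133.3] [-0.8  2.1  6.2] [ 0.709  0.379 -0.051] 0.726
5 63.6 93 [ 593.3 -355.3  133. ] [-1.4  2.3  6.8] [ 0.781  0.36  -0.051] 0.728
6 63.9 81 [ 593.3 -355.2  132.6] [-0.5  2.6  6. ] [ 0.915  0.382 -0.042] 0.732
7 64.2 69 [ 593.3 -355.2  132.4] [-0.7  3.5  7.2] [ 0.941  0.307 -0.076] 0.729
8 64.5 57 [ 593.4 -355.1  132. ] [-1.3  3.   6.6] [0.961 0.271 0.012] 0.729
9 64.9 45 [ 593.4 -355.1  131.7] [-0.9  3.7  7.6] [ 1.092  0.246 -0.014] 0.731
10 65.2 33 [ 593.6 -355.4  131.7] [0.1 2.3 6.3] [ 0.638  0.056 -0.031] 0.732
11 65.5 21 [ 593.6 -355.7  131.6] [-0.7  0.2  6.8] [ 0.31   0.029 -0.061] 0.731
12 65.8 9 [ 593.7 -355.8  131.6] [-0.4 -0.6  7.7] [ 0.283  0.046 -0.046] 0.731
13 66.1 -3 [ 593.7 -355.9  131.5] [-0.2  0.1  8.8] [ 0.151  0.122 -0.015] 0.729
14 66.5 -15 [ 593.8 -356.   131.4] [-0.5 -0.1  8.5] [ 0.13   0.087 -0.043] 0.728
15 66.8 -27 [ 593.8 -356.1  131.4] [0.2 1.  9.2] [ 0.148  0.104 -0.071] 0.733
16 67.1 -39 [ 594.  -356.2  131.4] [ 0.8  0.3 10.9] [ 0.171  0.128 -0.036] 0.73
17 67.4 -51 [ 594.  -356.3  131.3] [-0.1  0.3 11.4] [ 0.181  0.128 -0.024] 0.727
18 67.7 -63 [ 594.1 -356.3  131.3] [-0.3  0.6 10.6] [ 0.143  0.065 -0.045] 0.73
19 68.0 -75 [ 594.2 -356.4  131.2] [-0.2  1.1 12.2] [ 0.126  0.111 -0.012] 0.733
20 68.3 -87 [ 594.3 -356.5  131.2] [-0.4 -0.3 13.3] [ 0.19   0.095 -0.028] 0.731
21 68.7 -99 [ 594.4 -356.6  131.1] [-1.1 -0.5 13.3] [ 0.145  0.134 -0.016] 0.73
-383.0 127.08849616210269
```

```bash
python3 - <<'E'
from h import *
p=robot.observe()["eef_pos"]
robot.move_linear([p[0],p[1],p[2]],speed=20)
print(np.round(robot.observe()["ft_force"],1))
robot.gripper_to(1.0)
robot.move_linear([p[0],p[1],200],speed=100)
robot.move_to([597,-351,260],O); robot.hold(.3); c=snap("wrist","w_pot2",(200,60,440,240),3); print(robot.observe()["eef_pos"])
snap("side","pot_s2",(290,130,350,190),8)
robot.move_to([400,-420,300],O); robot.hold(.3)
snap("scene","f1"); snap("side","f2"); print(robot.observe()["t"])
E
```

```text
[ 0.5 -0.8  5.9]
[ 596.99471789 -351.02041976  259.98255236]
73.6083
```

View pics/w_pot2.png

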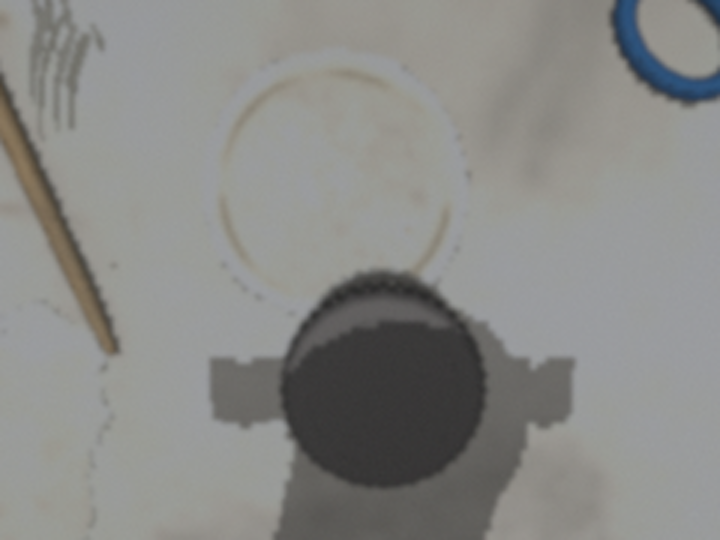

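View pics/pot_s2.png

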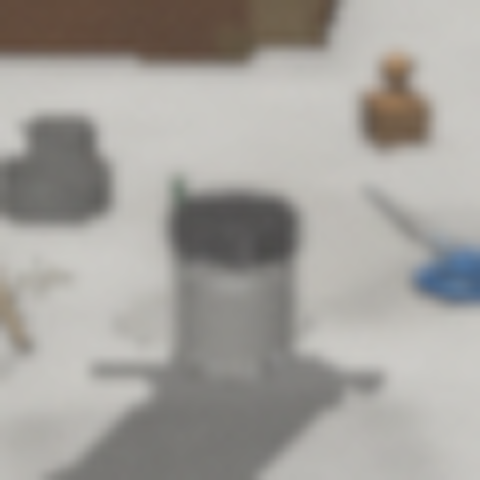

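View pics/f1.png

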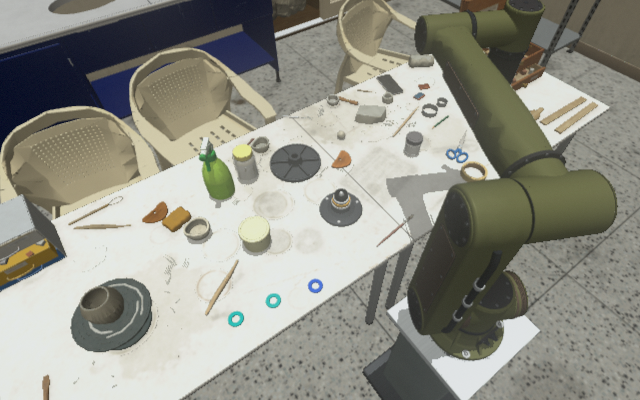

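View pics/f2.png

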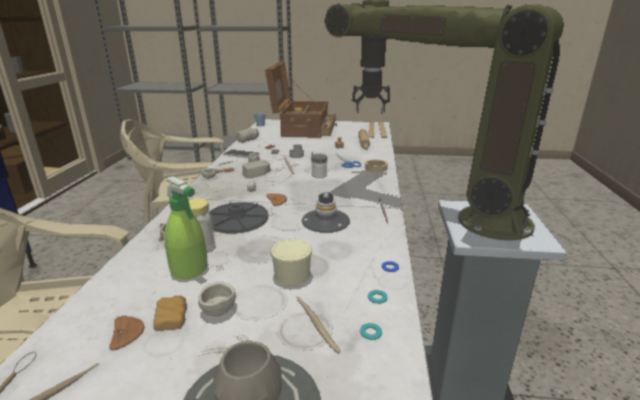

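```bash
python3 - <<'E'
from h import *
robot.sign_off(); print(robot.observe()["t"])
E
```

```text
the job is handed in; nothing more can be done
the job is handed in; nothing more can be done
```

The bearing is back together on the spindle, the grease pot's lid is screwed shut, and I handed the job in at about 74 s of the 210 s allowed.

- **Bearing stack:** The lower race, ball cage, upper race and all three black collars went on in that order. Each ring stopped at the height it should have, within about 1 mm. Pictures after each placing show the stack level. I left the blue and turquoise rings alone.
- **Lid:** It came down about 3.2 mm over roughly 120° of clockwise turning, then stopped descending. I turned it another 144°; it sank no lower, the downward resistance rose, and the pot seems to have turned with it. I take that as the hard stop. The last picture shows the lid lower than before and the pot standing upright.
- **Tub, rib and pot:** The tub and rib look unmoved in the last pictures. The grease pot slid about 1–2 mm while I turned the lid.
- **Less certain checks:** The wrist torque gave no clear peak at the lid's stop, so I judged it shut from the height, the resistance and the total turn of 264°, against a possible 206°. Closing on the rings and lid pushed up on the tool by about 4–6 N, which did no harm.

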